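# Step the die turret of a setting press to the square die

### The arm

A 6-joint arm with a two-finger parallel gripper is mounted at the origin on the work surface. World frame = base frame: x ahead of the robot, y to its left, z up, the work surface at z = 0. Lengths are in m, angles in rad, forces in N, time in s.
With the tool pointing down it reaches from about 0.3 to 0.875 m from the base axis. Payload 4.2 kg.
Tool frame: the origin (TCP) lies at the very end of the fingers, on their centre line; the grasp point (between the pads) lies bot.grasp_offset behind it (bot.grasp_offset is the distance from the TCP to the grasp point, in m); z points along the fingers, x is the direction in which the jaws open and shut, and the axes are right-handed (so a half turn about z gives the same grasp; the last joint's range is limited). The gripper opens to 85 mm and grips with 20 to 120 N. Pads are 22 mm wide; open, the fingers measure 114 mm over their backs; the gripper's body (76 mm by 85 mm) begins 54 mm behind the grasp point. The pads swing forward as they close: fully open they stand 13 mm farther back than shut.
Start: joints at [-1.149, 0.32, 1.565, -0, 1.257, -0.02], TCP at [0.246, -0.52, 0.202] pointing down, gripper open.
Joint ranges: [-3.11, 3.11], [-0.84, 2.01], [0.21, 2.61], [-1.34, 4.49], [0.05, 2.63], [-2.56, 2.56]. Speed limits (rad/s): [2.57, 2.57, 3.14, 3.14, 3.14, 3.14].

### API

Orientations are given as a unit quaternion [w, x, y, z].
In Python, from plant import bot, imaging, job gives the robot as it stands. The module is installed in compiled form; this text tells all that it offers.
- The arm moves only by the shell command python3 -m crank 'ROWS' [FORCE]. ROWS is JSON, a list of rows, each a list of 5 numbers: the shift along the world's x, y, z in cm, then the turn about the world's z in degrees, then the closure, from -1 (fully open) to 1 (shut), so that 0 is half open. In form: [[x, y, z, spin, fingers], ...]. A call has exactly 8 rows; each row is the pose to reach, as a shift and turn from the pose commanded when the call began; what a row does not reach only later rows make up. A row lasts 1/12 s, in which the tool goes at most 41.7 mm and 7.16 degrees, less where a joint would pass 70% of its speed; a pose out of reach is approached as far as the arm can. A call with a gripper value outside its range is refused whole. The fingers move at their own pace and stop on an object; FORCE is the grip in N (left out, the last holds). Time passes only in rows, so rows that repeat a pose let the fingers close, or fill a call up. It gives the time, the measured TCP pose, the force and the opening at its end, in the units of the state.
- bot.observe(): the state, without advancing time (a new reading comes with each control period).
- imaging.snapshot(name): name is "side" or "top"; returns a dict with "frame" (480x640x3 uint8, red, green, blue), "vfov" (degrees; the focal length in pixels is half the picture's height over the tangent of half this angle, whatever the lens; pixels are square), "cx", "cy" (the principal point, pixels), "rvec" (rotation vector, rad) and "tvec" (3), from world to camera coordinates, as OpenCV has them. Camera axes: x right, y down, z forward; pixel columns grow to the right and rows downward; lengths in m; the calibration is good to about 2 mm. A picture is of the moment at which its call begins. There is no depth.
- job.close_job(): hands the job in, once; it reports no verdict.
The state is a dict: "t": time; "q": joint angles; "dq": joint speeds; "tau": joint torques, N m; "position": TCP position; "tool_rot": TCP orientation; "force": force on the tool from outside, world axes, zero at the start; "moment": the same for the moment, N m; "grip_width": opening from 0.0 (shut) to 1.0 (fully open).
Only numpy, scipy, OpenCV 4.12 (cv2) and the standard library are available. Lean on these libraries where they do the work, as an engineer would, in place of code of your own. Each camera call takes 0.05 s, during which the arm holds its last target. There are 200 camera calls.

### The job

With the fingertips, push the tabs on the rim of the setting press's die turret and step it round until the square die clicks in under the ram, then move clear. Do not touch the dies, do not lift, tip or shove the press, and leave everything else on the bench where it is.

Things in the scene. Friction and masses are not known exactly. Their poses are not given: they have to be found in the camera images.
- stand: setting press, a loose grey cast stand, about 3 kg. Origin: bench level, on the turret's vertical axis. Own +x (within 0.5 rad of world +x, away from the robot) points to the column (34 x 30 mm, centre x = 130, top z = 150). Foot plate x -80 to 155, y +-75, 12 mm thick. Pedestal radius 52 up to z = 44, on it the turret: a dark disc of radius 68 mm, top at z = 55
- turret (a joint): turn of the turret, rad, counter-clockwise from above; 0 (or whole turns) = square die under the ram. Endless both ways; starts 1 to 3 steps off. A spring detent holds it at multiples of 60 degrees: some 2 to 3 N on a tab leaves a station; pushed past halfway (30 degrees) it snaps on into the next and stays. It starts at or near a station
- square_die (a point): centre of the top of the square die, a steel block 22 x 22 mm and 30 mm tall, the only one with a square top, 45 mm from the turret axis, top at z = 85
- tab (a point): centre of the top edge of one of six like push tabs, the one 30 degrees counter-clockwise of the square die; the others at 60 degree steps, each midway between dies. Upright radial steel plates on the rim, 58 to 95 mm from the turret axis, 8 mm thick, z = 55 to 77; this point is at 76.5 mm, z = 77. Outside 68 mm there is only air below them down to the foot plate
- ram (a point): centre of the lower face of the ram, a 14 mm steel rod pointing down, on the stand's +x, 45 mm from the turret axis, z = 98. It hangs from a horn 26 mm wide at z = 124 to 150 that runs from the column back to x = 35 of the stand; a 24 mm round cap above it tops out at z = 162
- dies: six steel dies fixed on the turret 45 mm from its axis at 60 degree steps: square, then counter-clockwise from above low wide button, thin pin, cone, round-headed post, plain round post; all below z = 86, within 61 mm of the axis. Origin on the axis at bench level, +x towards the square die. Not to be touched
- spare_die: loose stepped steel die beside the press, 22 mm wide, 38 mm tall; origin under its foot. To be left alone
- die_collar: loose steel ring 40 mm wide, 14 mm high, beside the press. To be left alone
- anvil_block: loose dark steel block 50 x 50 x 30 mm to the right of the press. To be left alone
- glue_jar: glass jar 60 mm wide, 85 mm tall, off to the left. To be left alone
- rivet_dish: white dish 90 mm wide, 30 mm high, off to the right. To be left alone

How it is judged:
At the end, for the whole second after the job is handed in: The square die is at rest under the ram (centres within 4 mm seen from above), and the press stands upright within 15 mm of where it was (horizontal distance between square_die and ram below 0.004 m and velocity of joint turret between -0.05 and 0.05 rad/s and angle between stand's own z axis and vertical below 0.03 rad and distance of stand from where it was at the start of the episode below 0.015 m); the robot touches nothing.
It fails at once if the press is shoved more than 15 mm (distance of stand from where it was at the start of the episode above 0.015 m or distance of ram from where it was at the start of the episode above 0.02 m).
It fails at once if the press is lifted or tipped (height (world z) of stand above 0.008 m or angle between stand's own z axis and vertical above 0.06 rad).
It fails at once if a die is touched (contact force between any of the fingers, the arm and dies above 0.5 N).
It fails at once if something else on the bench is displaced by more than 15 mm (distance of any of spare_die, die_collar, anvil_block, glue_jar, rivet_dish from where it was at the start of the episode above 0.015 m).
It also fails if it takes over 58 s, if anything falls off the work surface, if the arm or the gripper's body presses on something with over 40 N, if the wrist force passes 120 N, or if a joint passes its speed limit or range.

## Working session

There is one attempt and no reset: what is moved stays moved. The work goes in short steps, Python scripts to look and compute and a shell command to move; the robot and the scene stay as the last step left them, time stands still between calls to the robot, and variables do not carry over. Pictures are saved under pics/ and viewed, about 8 in all and at most 12, crops included, and the job is handed in when it is done.

```bash
mkdir -p pics; cat > h.py <<'E'
import numpy as np, cv2
from plant import bot, imaging, job
def snap(n):
    s=imaging.snapshot(n); f=240/np.tan(np.radians(s["vfov"])/2)
    s["K"]=np.array([[f,0,s["cx"]],[0,f,s["cy"]],[0,0,1.]]); s["R"]=cv2.Rodrigues(np.array(s["rvec"],float))[0]
    s["t"]=np.array(s["tvec"],float).ravel(); s["img"]=cv2.cvtColor(s["frame"],cv2.COLOR_RGB2BGR); return s
def plane(s,uv,z):
    c=-s["R"].T@s["t"]; d=s["R"].T@np.linalg.inv(s["K"])@np.array([uv[0],uv[1],1.]); return c+d*(z-c[2])/d[2]
def proj(s,p):
    return cv2.projectPoints(np.array(p,float).reshape(-1,3),np.array(s["rvec"],float),s["t"],s["K"],None)[0].reshape(-1,2)
E
python3 - <<'E'
from h import *
for n in("top","side"):
    s=snap(n); cv2.imwrite(f"pics/{n}0.png",s["img"]); print(n,-s["R"].T@s["t"],s["R"][2],s["K"][0,0])
print(bot.observe())
E
```

```text
top [ 0.42761663 -0.01612419  1.28436144] [ 0.1388991   0.00528722 -0.99029242] 491.4273488813299
side [0.35653128 1.02324441 1.03564632] [ 0.16023182 -0.71676348 -0.67865741] 599.3323518136058
{'t': 0.1, 'q': array([-1.14899135e+00,  3.20225550e-01,  1.56552385e+00, -1.09406459e-05,
        1.25743184e+00, -1.99785211e-02]), 'dq': array([ 0.00021829, -0.00220173, -0.00369121, -0.00045714, -0.0005798 ,
        0.00082534]), 'tau': array([-1.99400893e-04, -4.16408086e+01, -2.34705323e+01, -1.77409682e-06,
        4.89482976e-03,  1.53906831e-05]), 'position': array([ 0.24565942, -0.5193631 ,  0.20108066]), 'tool_rot': array([-4.33926325e-04,  8.44853410e-01, -5.34997276e-01, -6.65305560e-04]), 'force': array([-0.26282083, -0.09230724,  0.75384048]), 'moment': array([ 0.01147338, -0.03393769, -0.02361458]), 'grip_width': 0.997106710363104}
```

View pics/top0.png

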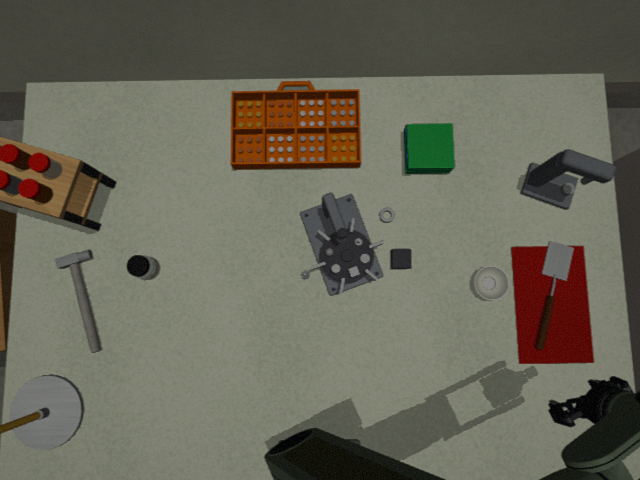

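View pics/side0.png

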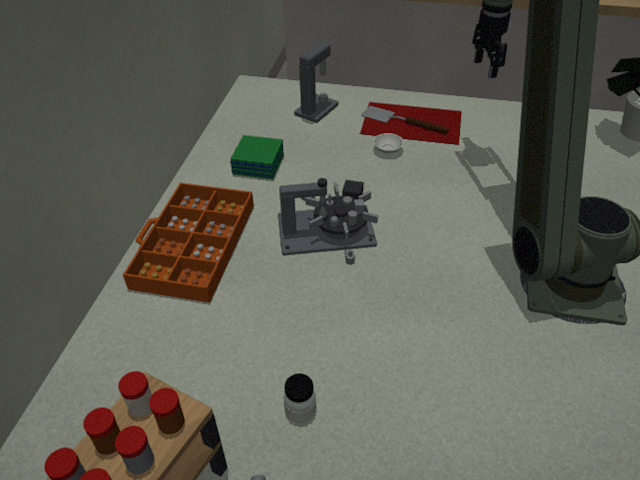

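The top view shows the press at about (345,250) with its column up and to the left at (328,200). The spare die is at (306,274), the collar at (387,214) and the anvil at (401,259). I'll enlarge both views.

```bash
python3 - <<'E'
from h import *
a=cv2.imread("pics/top0.png")[185:305,290:420]; b=cv2.imread("pics/side0.png")[170:270,265:390]
a=cv2.resize(a,None,fx=4.6,fy=4.6,interpolation=cv2.INTER_CUBIC)
cv2.imwrite("pics/c0.png",cv2.convertScaleAbs(a,alpha=1.6,beta=10))
b=cv2.resize(b,None,fx=5,fy=5,interpolation=cv2.INTER_CUBIC)
cv2.imwrite("pics/c1.png",cv2.convertScaleAbs(b,alpha=1.6,beta=10))
E
```

```text
(no output)
```

View pics/c0.png

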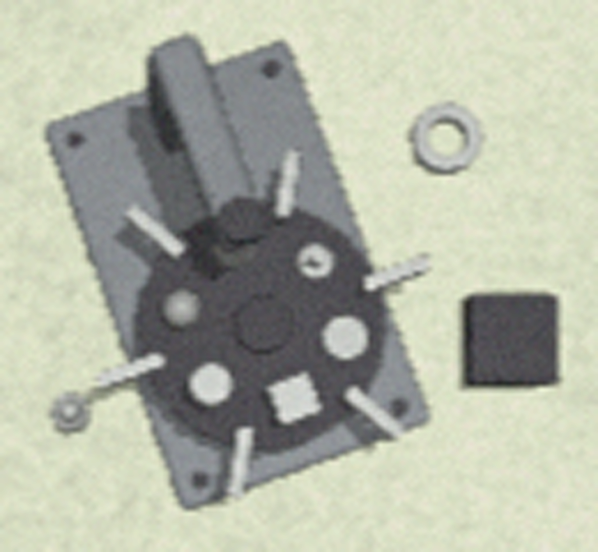

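View pics/c1.png

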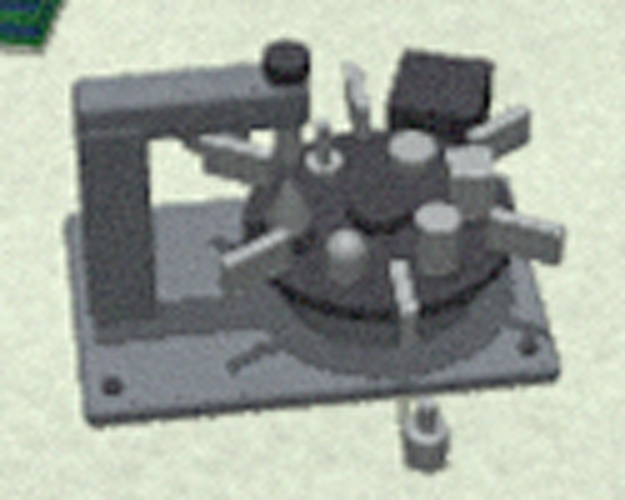

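The square die is at crop (294,398), opposite the ram, so it is 3 steps off. The tabs are at (290,183), (398,273), (375,412), (241,462), (128,371) and (155,230). The spare die, at (70,412), sits close to the left tab. Next I'll compute positions.

```bash
cat > m.py <<'E'
from h import *
def tabs_measure(s,img,C0):
    pass
E
python3 - <<'E'
from h import *
s=snap("top"); d=snap("side")
f=lambda u,v:((u+.5)/4.6-.5+290,(v+.5)/4.6-.5+185)
g=lambda u,v:((u+.5)/5-.5+265,(v+.5)/5-.5+170)
W=lambda uv,z:plane(s,f(*uv),z)[:2]*1000
# tab blobs by mask: bright inside press region
tabs=[(290,183),(398,273),(375,412),(241,462),(128,371),(155,230)]
T=np.array([W(t,77) for t in tabs]); c=(T[:3]+T[3:])/2
print("tabs",T.round(),"centres",c.round(1))
C=T.mean(0); print("C",C, np.hypot(*(T-C).T).round(1), np.degrees(np.arctan2(*(T-C).T[::-1])).round(1))
sq=W((294,398),85); print("sq",sq,np.hypot(*(sq-C)),np.degrees(np.arctan2(*(sq-C)[::-1])))
print("cap",W((243,219),162), "foot corners",[W(q,12).round() for q in((48,130),(285,42),(428,412),(188,507))])
print("spare",W((70,408),38),"collar",W((446,137),14),"anvil",W((511,340),30))
# two-view check: triangulate
P=lambda s:s["K"]@np.c_[s["R"],s["t"]]
for n,a,b in(("sq",(294,398),(472,160)),("tab left",(128,371),(401,285)),("cap",(243,219),(287,50)),("tab lower",(241,462),(527,228))):
    x=cv2.triangulatePoints(P(s),P(d),np.array(f(*a)),np.array(g(*b))); print(n,(x[:3]/x[3]).ravel()*1000)
E
```

```text
tabs [[-12341.   4695.]
 [ -9206.   8264.]
 [ -4531.   7353.]
 [ -2930.   2838.]
 [ -6030.   -891.]
 [-10800.     88.]] centres [[-7635.8  3766.3]
 [-7618.   3686.5]
 [-7665.4  3721. ]]
C [-7639.7366095   3724.56373245] [4800.6 4802.1 4778.4 4792.2 4888.4 4817.4] [ 168.3  109.    49.4  -10.7  -70.8 -131. ]
sq [-5617.66247098  5149.92496033] 2473.9519905635498 35.1800312341085
cap [-24105.33807028   6544.21129599] foot corners [array([-1657.,  -510.]), array([-2073.,   643.]), array([-270., 1278.]), array([160., 134.])]
spare [-2115.65207894 -1390.73700747] collar [-1969.22507226  1672.1300136 ] anvil [-2343.68450471  4536.32624089]
sq [513.91444631 -90.11610644  85.64613944]
tab left [531.7960417   -2.06588577  78.45873005]
cap [599.19832686 -61.88098596 162.59079518]
tab lower [481.52038573 -61.83926457  71.30291952]
```

```bash
python3 - <<'E'
from h import *
s=snap("top")
f=lambda u,v:((u+.5)/4.6-.5+290,(v+.5)/4.6-.5+185)
W=lambda uv,z:plane(s,f(*uv),z/1000)[:2]*1000
tabs=[(290,183),(398,273),(375,412),(241,462),(128,371),(155,230)]
T=np.array([W(t,77) for t in tabs]); C=T.mean(0)
print("tabs",T.round(),"C",C, np.hypot(*(T-C).T).round(1), np.degrees(np.arctan2(*(T-C).T[::-1])).round(1))
sq=W((294,398),85); print("sq",sq,np.hypot(*(sq-C)),np.degrees(np.arctan2(*(sq-C)[::-1])))
cap=W((243,219),162);print("cap",cap,np.degrees(np.arctan2(*(cap-C)[::-1])), "foot corners",[W(q,12).round() for q in((48,130),(285,42),(428,412),(188,507))])
print("spare",W((70,408),38),"collar",W((446,137),14),"anvil",W((511,340),30))
E
```

```text
tabs [[ 631.  -91.]
 [ 581. -148.]
 [ 507. -134.]
 [ 481.  -62.]
 [ 531.   -2.]
 [ 607.  -18.]] C [556.25863445 -75.77319422] [76.6 76.6 76.2 76.4 77.9 76.8] [ -11.7  -71.  -130.6  169.3  109.2   49. ]
sq [514.22499973 -90.13617089] 44.41983280571727 -161.1346001096637
cap [598.94309948 -61.93844827] 17.958372874857446 foot corners [array([675.,  43.]), array([724., -94.]), array([ 510., -170.]), array([459., -34.])]
spare [513.95129071  30.53887846] collar [ 667.07415393 -184.78996662] anvil [ 548.6730846  -214.98510993]
```

C is at (556,-76) and the stand yaw is about 19°. The heights agree between the two views: 85.6 for the square die, 78 and 71 for the tabs, and 162.6 for the cap. All the loose objects are below z=62, so the fingertips can pass over them.

Plan: sweep clockwise with shut fingers at radius 88 and z≈64. I'll start behind the right tab (world -71°) and carry it 180° round the robot side.

```bash
python3 -m crank '[[2,2,0,0,1],[4.5,4.5,0,0,1],[7,7,0,0,1],[9.5,9.5,0,0,1],[12,12,0,0,1],[14.5,14.5,0,0,1],[17,17,0,0,1],[19.5,19.5,0,0,1]]' 30; python3 -m crank '[[2.5,2.5,0,0,1],[5,5,0,0,1],[7.5,7.5,0,0,1],[10,10,0,0,1],[12.5,12.5,0,0,1],[15,15,0,0,1],[16.7,17.4,0,0,1],[16.7,17.8,0,0,1]]'
```

```text
t: 0.92
position: [0.4418, -0.3234, 0.2019]
tool_rot: [0.0, 0.845, -0.535, 0.0]
force: [0.2, -1.1, -0.1]
grip_width: -0.003
t: 1.58
position: [0.6108, -0.1428, 0.2011]
tool_rot: [-0.001, 0.846, -0.533, 0.0]
force: [-0.2, -0.2, -0.1]
grip_width: -0.003
```

```bash
python3 - <<'E'
from h import *
s=snap("top");d=snap("side")
a=cv2.resize(s["img"][175:315,280:430],None,fx=2.7,fy=2.7,interpolation=cv2.INTER_CUBIC)
b=cv2.resize(d["img"][120:260,265:405],None,fx=2.7,fy=2.7,interpolation=cv2.INTER_CUBIC)
h=min(a.shape[0],b.shape[0]);cv2.imwrite("pics/p1.png",cv2.convertScaleAbs(np.hstack([a[:h,:400],b[:h,:400]]),alpha=1.6,beta=10))
E
```

```text
(no output)
```

View pics/p1.png

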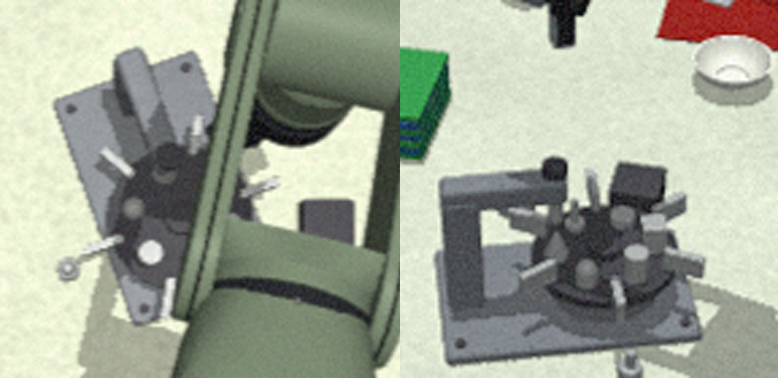

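The shut fingertip hangs at about (325,137) in the side view, above and behind the right-hand side. I'll lower to z=0.10, check where the tip appears against the TCP, then go in.

```bash
python3 -m crank '[[0,-0.3,-1.5,0,1],[0,-0.3,-3.5,0,1],[0,-0.3,-5.5,0,1],[0,-0.3,-7.5,0,1],[0,-0.3,-9,0,1],[0,-0.3,-10,0,1],[0,-0.3,-10,0,1],[0,-0.3,-10,0,1]]'; python3 - <<'E'
from h import *
d=snap("side"); im=d["img"].copy(); p=bot.observe()["position"]; C=np.array([.556,-.076])
for q,c in((p,(0,0,255)),):
    u=proj(d,[q])[0]; print(p,u)
b=cv2.resize(im[120:270,265:405],None,fx=4,fy=4,interpolation=cv2.INTER_CUBIC)
b=cv2.convertScaleAbs(b,alpha=1.6,beta=10)
mk=lambda q,c:cv2.circle(b,tuple(int(x) for x in (proj(d,[q])[0]-[265,120]+.5)*4),3,c,-1)
mk(p,(0,0,255))
for k in range(6):
    a=np.radians(-11+60*k); mk([*(C+.0765*np.array([np.cos(a),np.sin(a)])),.077],(0,255,0))
cv2.imwrite("pics/p2.png",b)
E
```

```text
t: 2.35
position: [0.6075, -0.1506, 0.102]
tool_rot: [0.0, 0.845, -0.535, -0.0]
force: [-0.0, 0.0, 0.8]
grip_width: -0.0
[ 0.60814706 -0.15059138  0.10276504] [326.25535416 176.5311035 ]
```

View pics/p2.png

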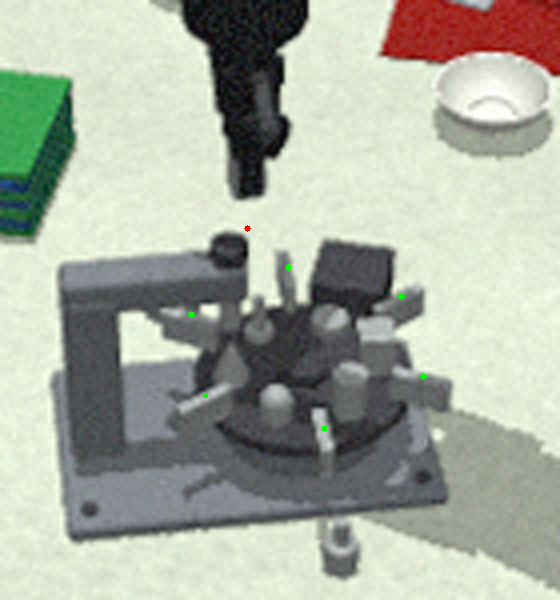

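The tab marks match the picture, but the visible tip at crop (247,195) is about 8 px above the projected TCP at (247,228). I'll check this numerically against the earlier pictures and in the top view.

```bash
python3 - <<'E'
from h import *
d=snap("side"); s=snap("top"); o=bot.observe(); p=o["position"]; print(o["t"],p,o["q"],bot.grasp_offset)
def tip(im,u):
    x=int(u[0]); g=im[100:int(u[1])+15,x-8:x+9].max(2); m=(g<60)
    r=np.where(m.sum(1)>=3)[0]; return 100+r.max() if len(r) else None
g=d["img"].max(2); u=proj(d,[p])[0]; print("now side tcp",u); print(g[160:185,318:334])
print("p1 tcp",proj(d,[[.6108,-.1428,.2011]])[0],"start",proj(d,[[.2457,-.5194,.2011]])[0],"top now",proj(s,[p])[0])
E
```

```text
2.5 [ 0.60860044 -0.15032265  0.10328185] [-2.60424656e-01  4.71102212e-01  1.58427726e+00 -1.45769003e-04
  1.08352549e+00  8.69018687e-01] 0.0187
now side tcp [326.05651981 176.41179091]
[[138 143 142 100  47  53  32  11   9  21  19  14  34 105 130 139]
 [142 144 148  98  50  58  37   7  14  23   9  10  33 104 137 141]
 [144 142 145  98  52  58  37  13  13  10   6  11  42 104 138 142]
 [144 144 144  97  51  59  37  12   5  16  13   0  35 106 134 140]
 [141 144 141  99  48  60  37   3  12  10  18  14  30 104 137 145]
 [141 137 141 102  60  58  37  18  17  19   6  14  35 101 137 140]
 [139 140 142 107  65  59  37  10   7  14  23  20  36 104 136 139]
 [138 139 140 134  81  54  30   7   0   9   0   0  31 116 141 144]
 [143 135 141 146 109  67  38  18  23  28  29  44  69 131 142 141]
 [140 138 142 144 137  95  63  77  82  94 119 124 132 141 145 145]
 [134 140 142 139 138 130 129 131 131 135 145 146 146 143 141 148]
 [139 141 144 140 139 141 143 139 146 146 141 140 140 145 138 142]
 [142 144 143 141 141 140 141 144 141 141 143 138 141 140 140 141]
 [141 143 141 142 144 141 141 147 143 14
[... 169 characters left out ...]
6 145 147 147 147 150 142 141 139 138 139 142 143 137 136]
 [145 147 135 116 120 128 144 146 144 143 134 139 140 143 146 144]
 [121  95  76  56  68  69  83 102 132 140 142 142 140 140 144 145]
 [ 71  35  27  33  22  28  23  37  90 134 142 143 140 140 142 144]
 [ 40  18  25  30  34  22  26  24  42 123 147 148 141 138 142 138]
 [ 36  43  41  31  32  31  28  30  20 119 148 144 144 142 137 136]
 [ 34  46  48  44  43  42  37  31  19 122 145 141 143 141 145 128]
 [ 26  28  36  43  47  41  37  20   8 124 143 139 139 141 148 120]
 [ 22  21  14  28  36  29  27  20  35 126 141 140 144 146 146 123]]
p1 tcp [324.2227459  145.98566343] start [481.81626808  83.29120769] top now [377.82217873 231.39081638]
```

The offset repeats (8 px in p1 as well). I'll check the start pictures, where both views show the gripper, by projecting where the open fingertips should be.

```bash
python3 - <<'E'
from h import *
d=snap("side"); s=snap("top"); p=np.array([.2457,-.5194,.2011]); x=np.array([.428,-.904,0])
out=[]
for S,n,(u0,v0) in((s,"top",(535,350)),(d,"side",(440,10))):
    im=cv2.imread(f"pics/{n}0.png")[v0:v0+95,u0:u0+100]
    im=cv2.convertScaleAbs(cv2.resize(im,(400,380),interpolation=cv2.INTER_CUBIC),alpha=2,beta=20)
    for q,c in((p,(0,0,255)),(p+x*.0425+[0,0,.013],(0,255,0)),(p-x*.0425+[0,0,.013],(0,255,0)),(p+x*.057+[0,0,.013],(255,255,0)),(p-x*.057+[0,0,.013],(255,255,0))):
        cv2.circle(im,tuple(int(a) for a in (proj(S,[q])[0]-[u0,v0]+.5)*4),3,c,-1)
    out.append(im)
cv2.imwrite("pics/p3.png",np.hstack(out))
E
```

```text
(no output)
```

View pics/p3.png

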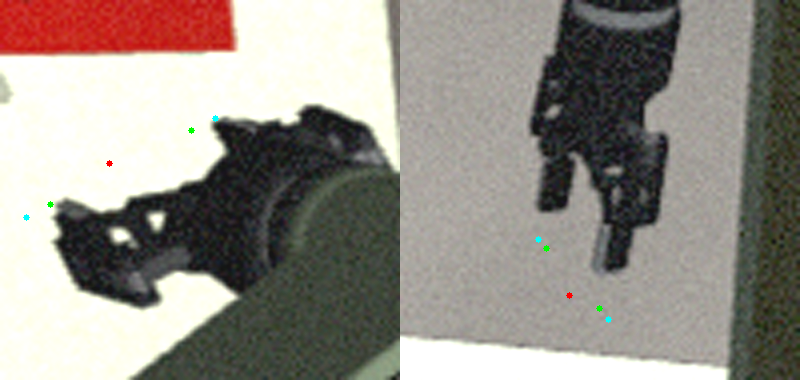

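```bash
python3 - <<'E'
from h import *
d=snap("side"); s=snap("top"); P=lambda s:s["K"]@np.c_[s["R"],s["t"]]
x=cv2.triangulatePoints(P(s),P(d),np.array([535+145/4-.5,350+180/4-.5]),np.array([440+181/4-.5,10+238/4-.5]));x=(x[:3]/x[3]).ravel()
print(x, "expected .2457 -.5194 .214", proj(s,[x]),proj(d,[x]))
# now: assume vertical-only or y-only explanation of the tip row 168.5 in side
print(bot.observe()["position"])
for z in(.09,.1,.11,.12,.13,.14): print(z,plane(d,(326,168.5),z))
E
```

```text
[ 0.24510945 -0.51608819  0.24603418] expected .2457 -.5194 .214 [[570.74454502 394.35727894]] [[484.82347297  68.99847721]]
[ 0.60821171 -0.14988737  0.1025978 ]
0.09 [ 0.61917327 -0.19976257  0.09      ]
0.1 [ 0.61639589 -0.18682955  0.1       ]
0.11 [ 0.61361851 -0.17389652  0.11      ]
0.12 [ 0.61084113 -0.16096349  0.12      ]
0.13 [ 0.60806375 -0.14803046  0.13      ]
0.14 [ 0.60528637 -0.13509744  0.14      ]
```

Both views agree that the fingertips are on the reported x,y but about 26 mm above the reported TCP z. TCP z≈0.04 then puts the tip at about 0.066. It would be safe even if the reported value is right, since there is only air outside r=68 down to the foot plate.

```bash
python3 -m crank '[[0,0,-1,0,1],[0,0,-2,0,1],[0,0,-3,0,1],[0,0,-4,0,1],[0,0,-5,0,1],[0,0,-6,0,1],[0,0,-6.2,0,1],[0,0,-6.2,0,1]]'; python3 - <<'E'
from h import *
d=snap("side"); im=d["img"]; print(bot.observe()["position"],bot.observe()["force"])
b=cv2.resize(im[130:270,265:405],None,fx=4,fy=4,interpolation=cv2.INTER_CUBIC)
cv2.imwrite("pics/p4.png",cv2.convertScaleAbs(b,alpha=1.8,beta=15))
C=np.array([.556,-.076])
for a in range(-55,-240,-5):
    r=np.radians(a); print(a,(100*(.090*np.array([np.cos(r),np.sin(r)])-[.052,-.074])).round(1),end="; ")
E
```

```text
t: 3.37
position: [0.6071, -0.1496, 0.0384]
tool_rot: [0.0, 0.845, -0.535, -0.001]
force: [0.0, -0.7, -0.2]
grip_width: 0.003
[ 0.60775844 -0.14977502  0.03934468] [ 0.24523603  0.45516531 -0.29022282]
-55 [-0.  0.]; -60 [-0.7 -0.4]; -65 [-1.4 -0.8]; -70 [-2.1 -1.1]; -75 [-2.9 -1.3]; -80 [-3.6 -1.5]; -85 [-4.4 -1.6]; -90 [-5.2 -1.6]; -95 [-6.  -1.6]; -100 [-6.8 -1.5]; -105 [-7.5 -1.3]; -110 [-8.3 -1.1]; -115 [-9.  -0.8]; -120 [-9.7 -0.4]; -125 [-10.4   0. ]; -130 [-11.    0.5]; -135 [-11.6   1. ]; -140 [-12.1   1.6]; -145 [-12.6   2.2]; -150 [-13.    2.9]; -155 [-13.4   3.6]; -160 [-13.7   4.3]; -165 [-13.9   5.1]; -170 [-14.1   5.8]; -175 [-14.2   6.6]; -180 [-14.2   7.4]; -185 [-14.2   8.2]; -190 [-14.1   9. ]; -195 [-13.9   9.7]; -200 [-13.7  10.5]; -205 [-13.4  11.2]; -210 [-13.   11.9]; -215 [-12.6  12.6]; -220 [-12.1  13.2]; -225 [-11.6  13.8]; -230 [-11.   14.3]; -235 [-10.4  14.8];
```

View pics/p4.png

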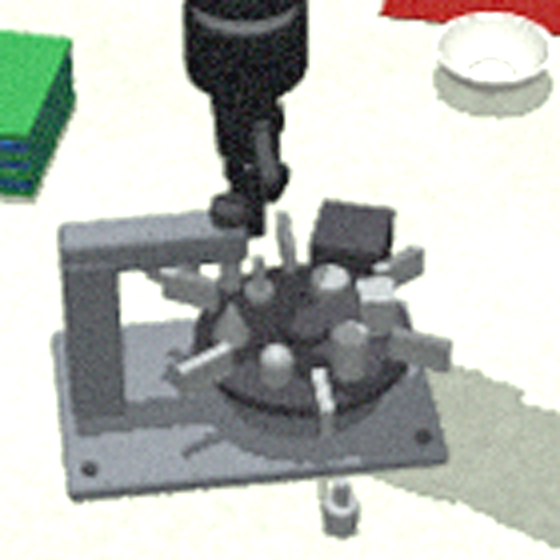

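The tip is at crop (252,232), level with the middle of the rear-right tab and clear of everything. Pushing clockwise now.

```bash
python3 -m crank '[[-0.5,-0.3,0,0,1],[-1,-0.6,0,0,1],[-1.5,-0.9,0,0,1],[-2.1,-1.1,0,0,1],[-2.7,-1.25,0,0,1],[-3.3,-1.4,0,0,1],[-3.9,-1.5,0,0,1],[-4.4,-1.6,0,0,1]]'; python3 - <<'E'
from h import *
d=snap("side"); im=d["img"]; print(bot.observe()["position"],bot.observe()["force"])
b=cv2.resize(im[130:270,265:405],None,fx=4,fy=4,interpolation=cv2.INTER_CUBIC)
cv2.imwrite("pics/p5.png",cv2.convertScaleAbs(b,alpha=1.8,beta=15))
E
```

```text
t: 4.08
position: [0.5628, -0.1661, 0.0399]
tool_rot: [0.0, 0.845, -0.535, -0.0]
force: [2.0, 1.6, -0.6]
grip_width: -0.004
[ 0.56159722 -0.1661566   0.03974521] [0.11026909 0.46095272 1.03307285]
```

View pics/p5.png

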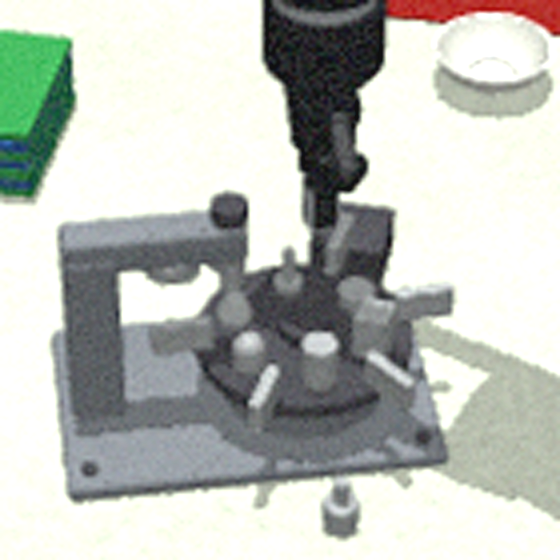

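The fingertip engages the tab well at crop (325,250). The turret has turned about 25-30° clockwise and the press has not moved. Continuing round.

```bash
python3 -m crank '[[-0.8,0,0,0,1],[-1.6,0,0,0,1],[-2.4,0.1,0,0,1],[-3.1,0.3,0,0,1],[-3.9,0.5,0,0,1],[-4.6,0.8,0,0,1],[-5.3,1.2,0,0,1],[-6,1.6,0,0,1]]'; python3 -m crank '[[-0.6,0.5,0,0,1],[-1.2,1,0,0,1],[-1.7,1.6,0,0,1],[-2.2,2.2,0,0,1],[-2.6,2.9,0,0,1],[-3,3.6,0,0,1],[-3.3,4.3,0,0,1],[-3.5,5.1,0,0,1]]'; python3 - <<'E'
from h import *
d=snap("side"); im=d["img"]
b=cv2.resize(im[130:270,265:405],None,fx=4,fy=4,interpolation=cv2.INTER_CUBIC)
cv2.imwrite("pics/p6.png",cv2.convertScaleAbs(b,alpha=1.8,beta=15))
E
```

```text
t: 4.8
position: [0.5043, -0.1498, 0.0402]
tool_rot: [-0.0, 0.845, -0.535, 0.001]
force: [1.5, -0.5, 4.3]
grip_width: 0.003
t: 5.47
position: [0.4701, -0.0984, 0.0409]
tool_rot: [-0.001, 0.845, -0.535, 0.002]
force: [3.4, 0.0, 4.7]
grip_width: -0.003
```

View pics/p6.png

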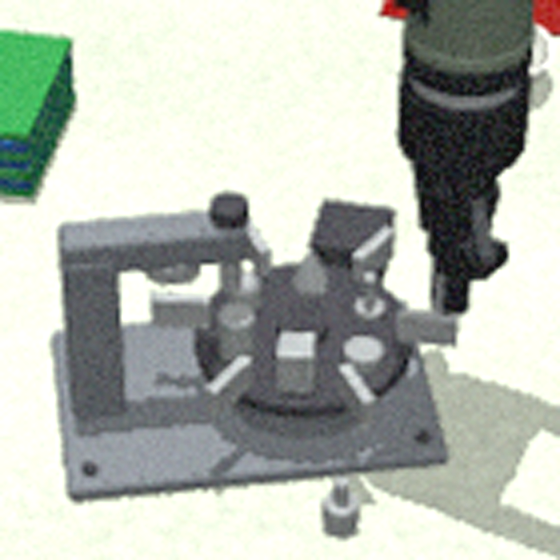

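```bash
python3 -m crank '[[0,0,0,0,1],[0,0,0,0,1],[0,0,0,0,1],[0,0,0,0,1],[0,0,0,0,1],[0,0,0,0,1],[0,0,0,0,1],[0,0,0,0,1]]'
```

```text
t: 6.18
position: [0.4696, -0.0981, 0.0408]
tool_rot: [-0.001, 0.845, -0.535, 0.001]
force: [1.5, 1.3, 6.9]
grip_width: 0.002
```

Fz is 6.9 N at rest, which suggests the tip may be bearing on a tab's top edge. I'll check the geometry.

```bash
python3 - <<'E'
from h import *
d=snap("side"); p=bot.observe()["position"]; C=np.array([.556,-.076])
to=lambda q:(proj(d,[q])[0]-[265,130]+.5)*4
for z in(.0,.02,.026,.032,.038): print(z,to(p+[0,0,z]).round())
for uv in((428,320),(357,383),(230,375),(375,245)):
    w=plane(d,(uv[0]/4+264.5,uv[1]/4+129.5),.077)[:2]-C; print(uv,np.degrees(np.arctan2(w[1],w[0])).round(1),np.hypot(*w).round(4))
w=plane(d,(296/4+264.5,343/4+129.5),.085)[:2]-C;print("sq",np.degrees(np.arctan2(w[1],w[0])),np.hypot(*w))
E
```

```text
0.0 [448. 344.]
0.02 [449. 320.]
0.026 [450. 313.]
0.032 [450. 305.]
0.038 [451. 298.]
(428, 320) -179.4 0.0756
(357, 383) 124.0 0.0767
(230, 375) 65.7 0.0784
(375, 245) -116.0 0.073
sq 93.16032167908361 0.04456415692820378
```

The turret is at about -177°, past halfway, but has not snapped on. It is clamped by the tip's tapered back pressing down on the tab. I'll raise clear so it snaps on, then look.

```bash
python3 -m crank '[[0,-0.1,0.5,0,1],[0,-0.2,1,0,1],[0,-0.2,1.5,0,1],[0,-0.2,2,0,1],[0,-0.2,2.5,0,1],[0,-0.2,3,0,1],[0,-0.2,3,0,1],[0,-0.2,3,0,1]]'; python3 - <<'E'
from h import *
d=snap("side"); im=d["img"];print(bot.observe()["force"])
b=cv2.resize(im[130:270,265:405],None,fx=4,fy=4,interpolation=cv2.INTER_CUBIC)
cv2.imwrite("pics/p7.png",cv2.convertScaleAbs(b,alpha=1.8,beta=15))
E
```

```text
t: 6.9
position: [0.469, -0.1009, 0.0701]
tool_rot: [-0.0, 0.845, -0.535, 0.0]
force: [0.5, -0.1, -0.4]
grip_width: 0.003
[0.09126553 0.25198061 1.02755549]
```

View pics/p7.png

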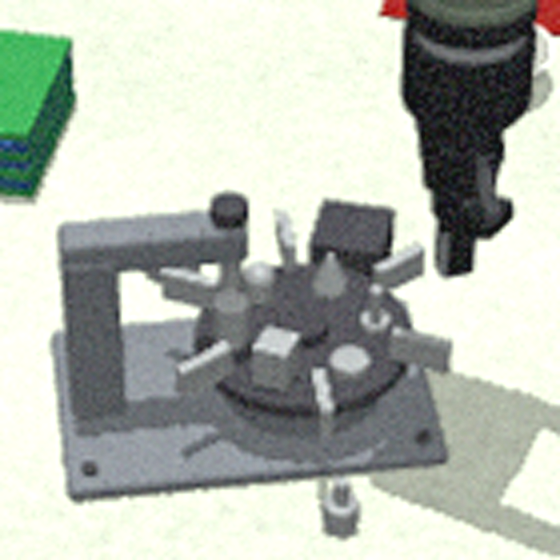

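The turret snapped on. All tabs are at station and the square die is at crop (275,345), one step short. I'll turn the tool 55° so the flat pad edges face the tab, lower deeper (tip ≈0.056) and push the next tab.

```bash
python3 -m crank '[[0,0,0,7,1],[0,0,0,14,1],[0,0,0,21,1],[0,0,0,28,1],[0,0,0,35,1],[0,0,0,42,1],[0,0,0,49,1],[0,0,0,55,1]]'; python3 -m crank '[[0,0,-0.5,0,1],[0,0,-1,0,1],[0,0,-1.7,0,1],[0,0,-2.4,0,1],[0,0,-3.2,0,1],[0,0,-4,0,1],[0,0,-4,0,1],[0,0,-4,0,1]]'; python3 - <<'E'
from h import *
o=bot.observe();p=o["position"];q=o["tool_rot"];w=p[:2]-[.556,-.076];print(p,o["force"],np.degrees(np.arctan2(2*q[1]*q[2],q[1]**2-q[2]**2)),np.degrees(np.arctan2(w[1],w[0])),np.hypot(*w))
for a in range(-164,-240,-4):
    r=np.radians(a); print(a,(100*(.09*np.array([np.cos(r),np.sin(r)])-w)).round(1),end="; ")
E
```

```text
t: 7.62
position: [0.4685, -0.1007, 0.0694]
tool_rot: [-0.0, 0.997, -0.082, -0.0]
force: [0.1, -0.1, 0.2]
grip_width: 0.003
t: 8.28
position: [0.4684, -0.1007, 0.0291]
tool_rot: [-0.0, 0.996, -0.085, -0.001]
force: [-0.1, 0.5, -0.3]
grip_width: 0.001
[ 0.46839076 -0.10069103  0.02911267] [-0.11503639  0.457112   -0.32994522] -9.705112558178522 -164.26049766124797 0.09102211814740566
-164 [ 0.1 -0. ]; -168 [-0.   0.6]; -172 [-0.2  1.2]; -176 [-0.2  1.8]; -180 [-0.2  2.5]; -184 [-0.2  3.1]; -188 [-0.2  3.7]; -192 [-0.   4.3]; -196 [0.1 4.9]; -200 [0.3 5.5]; -204 [0.5 6.1]; -208 [0.8 6.7]; -212 [1.1 7.2]; -216 [1.5 7.8]; -220 [1.9 8.3]; -224 [2.3 8.7]; -228 [2.7 9.2]; -232 [3.2 9.6]; -236 [3.7 9.9];
```

```bash
python3 -m crank '[[0,0.6,0,0,1],[-0.2,1.2,0,0,1],[-0.2,1.8,0,0,1],[-0.2,2.5,0,0,1],[-0.2,3.1,0,0,1],[-0.2,3.7,0,0,1],[0,4.3,0,0,1],[0.1,4.9,0,0,1]]'; python3 -m crank '[[0.1,0.3,0,0,1],[0.2,0.6,0,0,1],[0.4,1.2,0,0,1],[0.7,1.8,0,0,1],[1,2.3,0,0,1],[1.4,2.9,0,0,1],[1.8,3.4,0,0,1],[1.8,3.4,0,0,1]]'
```

```text
t: 8.95
position: [0.4703, -0.0513, 0.0301]
tool_rot: [0.0, 0.996, -0.084, 0.0]
force: [0.9, -2.1, 0.4]
grip_width: 0.004
t: 9.62
position: [0.489, -0.0167, 0.0299]
tool_rot: [-0.0, 0.996, -0.084, 0.001]
force: [0.5, 0.8, -0.7]
grip_width: 0.003
```

The pushing force rose to about 2 N and then dropped to nothing, so it has snapped on. I'll rise straight up and move clear.

```bash
python3 -m crank '[[-0.2,0,0.7,0,1],[-0.2,0,2,0,1],[-0.2,0,4,0,1],[-0.2,0,6,0,1],[-0.2,0,9,0,1],[-0.2,0,12,0,1],[-0.2,0,15,0,1],[-0.2,0,17,0,1]]'; python3 -m crank '[[0,-3,0,0,1],[0,-6.5,0,0,1],[0,-10,0,0,1],[-1,-13.5,0,0,1],[-2,-17,0,0,1],[-3,-20.5,0,0,1],[-4,-24,0,0,1],[-5,-27.5,0,0,1]]'; python3 -m crank '[[-1,-3.5,0,0,1],[-2,-7,0,0,1],[-3,-10,0,0,1],[-4,-12,0,0,1],[-4,-12,0,0,1],[-4,-12,0,0,1],[-4,-12,0,0,1],[-4,-12,0,0,1]]'; python3 - <<'E'
from h import *
s=snap("top");d=snap("side")
a=cv2.resize(s["img"][175:305,285:415],(390,390),interpolation=cv2.INTER_CUBIC)
b=cv2.resize(d["img"][145:275,265:395],(390,390),interpolation=cv2.INTER_CUBIC)
cv2.imwrite("pics/p8.png",cv2.convertScaleAbs(np.hstack([a,b]),alpha=1.6,beta=10))
for n,S in(("top",s),("side",d)):
    df=cv2.absdiff(S["img"],cv2.imread(f"pics/{n}0.png")).max(2)
    print(n,[(k,int((df[r]>40).sum())) for k,r in (("collar",np.s_[205:224,378:397]),("anvil",np.s_[246:272,388:414]),("spare",np.s_[268:281,299:313]),("dish",np.s_[262:304,470:510]),("jar",np.s_[252:282,124:162]))] if n=="top" else "")
E
```

```text
t: 10.28
position: [0.4863, -0.018, 0.2033]
tool_rot: [-0.0, 0.996, -0.085, 0.002]
force: [0.1, -0.5, 0.8]
grip_width: -0.003
t: 10.95
position: [0.4345, -0.2943, 0.2004]
tool_rot: [-0.0, 0.996, -0.085, 0.0]
force: [0.6, 0.1, -0.8]
grip_width: 0.002
t: 11.62
position: [0.3961, -0.4117, 0.2001]
tool_rot: [-0.0, 0.996, -0.084, 0.0]
force: [0.2, 0.3, -0.1]
grip_width: -0.001
top [('collar', 0), ('anvil', 0), ('spare', 0), ('dish', 0), ('jar', 0)]
side
```

View pics/p8.png

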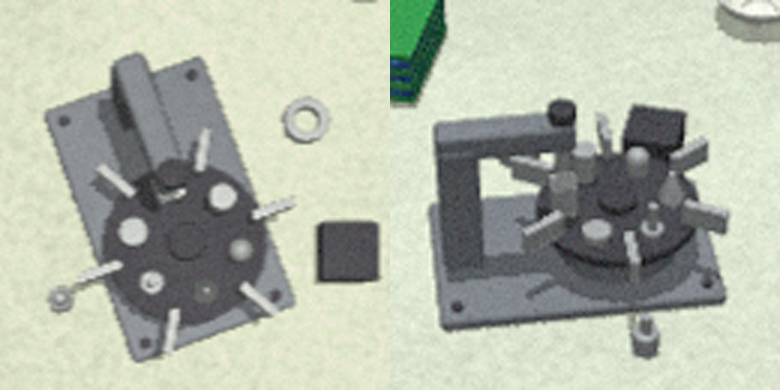

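The square die is under the ram (side crop (565,190)), with the wide button next counter-clockwise. The tabs are back on their station angles: the top-right tab is at px (353,225), as at the start. The collar, anvil, spare die, dish and jar show no changed pixels. Handing in.

```bash
python3 -c "
from plant import job; print(job.close_job())"
```

```text
the job is handed in; nothing more can be done
None
```

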